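# Close a paint tin by running the fingertips round its rim

### The job

Close the paint tin: with the fingers shut, start at the yellow lug and run the fingertips once round the rim of the lid, counter-clockwise seen from above, lightly pressing each of the five lugs fully down in turn, and stay within 2 cm above the rim on the way from each lug to the next. Do not touch the wet dab of paint in the middle of the lid, do not grip, shift or lift the tin, and leave everything else where it is.

Things in the scene. Friction and masses are not known exactly. Their poses are not given: they have to be found in the camera images.
- tin: Full paint tin, loose, about 4 kg, upright, 160 mm across, white with a red band; flat steel lid 164 mm across, its top 140 mm above the tin's foot, five lugs in a circle. Origin at the centre of its foot, z up along the tin's axis, x points from the axis to the yellow lug. The handle hangs down its side.
- dab: Wet red dab of paint on the middle of the lid, within 35 mm of the tin's axis, 1.5 mm high. Origin on the lid at its centre. Not to be touched.
- board: Flat paint-stained cardboard sheet fixed to the table, 380 x 500 x 4 mm, on which the tin stands. Origin at the centre of its underside.
- lug0_top (a point): Middle of the top of the yellow lug, on the tin's own x axis; the first in the row. On the lid, 68 mm from the tin's axis; moves with the lug: raised about 12 mm above the lid, fully down 5 mm above it. Lug 18 mm wide radially, 43 mm along the rim, flat for 10 mm mid-top, sloping down at 25 degrees to both ends.
- lug0 (a joint): Yellow lug number 1: how far it is pressed straight down, 0 (raised) to 0.007 m (fully down, hard stop). It yields at about 3 N and stays where it is left; fingertips sliding along the rim ride up its end slope and press it down.
- lug1_top (a point): Middle of the top of a blue lug, 72 degrees counter-clockwise (seen from above) from the yellow one; number 2 in the row. On the lid, 68 mm from the tin's axis; moves with the lug: raised about 12 mm above the lid, fully down 5 mm above it. Lug 18 mm wide radially, 43 mm along the rim, flat for 10 mm mid-top, sloping down at 25 degrees to both ends.
- lug1 (a joint): Blue lug number 2: how far it is pressed straight down, 0 (raised) to 0.007 m (fully down, hard stop). It yields at about 3 N and stays where it is left; fingertips sliding along the rim ride up its end slope and press it down.
- lug2_top (a point): Middle of the top of a blue lug, 144 degrees counter-clockwise (seen from above) from the yellow one; number 3 in the row. On the lid, 68 mm from the tin's axis; moves with the lug: raised about 12 mm above the lid, fully down 5 mm above it. Lug 18 mm wide radially, 43 mm along the rim, flat for 10 mm mid-top, sloping down at 25 degrees to both ends.
- lug2 (a joint): Blue lug number 3: how far it is pressed straight down, 0 (raised) to 0.007 m (fully down, hard stop). It yields at about 3 N and stays where it is left; fingertips sliding along the rim ride up its end slope and press it down.
- lug3_top (a point): Middle of the top of a blue lug, 216 degrees counter-clockwise (seen from above) from the yellow one; number 4 in the row. On the lid, 68 mm from the tin's axis; moves with the lug: raised about 12 mm above the lid, fully down 5 mm above it. Lug 18 mm wide radially, 43 mm along the rim, flat for 10 mm mid-top, sloping down at 25 degrees to both ends.
- lug3 (a joint): Blue lug number 4: how far it is pressed straight down, 0 (raised) to 0.007 m (fully down, hard stop). It yields at about 3 N and stays where it is left; fingertips sliding along the rim ride up its end slope and press it down.
- lug4_top (a point): Middle of the top of a blue lug, 288 degrees counter-clockwise (seen from above) from the yellow one; number 5 in the row. On the lid, 68 mm from the tin's axis; moves with the lug: raised about 12 mm above the lid, fully down 5 mm above it. Lug 18 mm wide radially, 43 mm along the rim, flat for 10 mm mid-top, sloping down at 25 degrees to both ends.
- lug4 (a joint): Blue lug number 5: how far it is pressed straight down, 0 (raised) to 0.007 m (fully down, hard stop). It yields at about 3 N and stays where it is left; fingertips sliding along the rim ride up its end slope and press it down.
- jar_amber: Bystander: amber glass jar, 52 mm across, 85 mm tall. Origin at its underside or on its long axis. To be left alone.
- can_small: Bystander: small green can, 60 mm across, 75 mm tall. Origin at its underside or on its long axis. To be left alone.
- sanding_block: Bystander: cork sanding block 100 x 55 x 25 mm with a red sole. Origin at its underside or on its long axis. To be left alone.
- scraper: Bystander: scraper, 190 mm long, lying down. Origin at its underside or on its long axis. To be left alone.
- paint_brush: Bystander: paint brush, 180 mm long, lying down. Origin at its underside or on its long axis. To be left alone.
- tin_opener: Bystander: screwdriver-like tin opener, 170 mm long, lying down. Origin at its underside or on its long axis. To be left alone.
- mixing_cup: Bystander: white plastic cup, 70 mm across, 85 mm tall, on the table beside the board. Origin at its underside or on its long axis. To be left alone.

How it is judged:
On the way, in this order (a step that is already met when the one before it is completed fails the run):
1. lug number 1 (the yellow one) is pressed down, at least 5 of its 7 mm (value of joint lug0 above 0.005 m), for 0.05 s.
2. the closed fingertips pass low over the rim half way between lugs number 1 and 2 (TCP within 18 mm of that point along the tin x and y, tips under 40 mm above the lid) (x of the grasp point in the frame of tin between 0.037 and 0.073 m and y of the grasp point in the frame of tin between 0.022 and 0.058 m and z of the grasp point in the frame of tin below 0.2 m), for 0.02 s.
3. lug number 2 (counter-clockwise from the one before) is pressed down, at least 5 of its 7 mm (value of joint lug1 above 0.005 m), for 0.05 s.
4. the closed fingertips pass low over the rim half way between lugs number 2 and 3 (TCP within 18 mm of that point along the tin x and y, tips under 40 mm above the lid) (x of the grasp point in the frame of tin between -0.039 and -0.003 m and y of the grasp point in the frame of tin between 0.0467 and 0.0827 m and z of the grasp point in the frame of tin below 0.2 m), for 0.02 s.
5. lug number 3 (counter-clockwise from the one before) is pressed down, at least 5 of its 7 mm (value of joint lug2 above 0.005 m), for 0.05 s.
6. the closed fingertips pass low over the rim half way between lugs number 3 and 4 (TCP within 18 mm of that point along the tin x and y, tips under 40 mm above the lid) (x of the grasp point in the frame of tin between -0.086 and -0.05 m and y of the grasp point in the frame of tin between -0.018 and 0.018 m and z of the grasp point in the frame of tin below 0.2 m), for 0.02 s.
7. lug number 4 (counter-clockwise from the one before) is pressed down, at least 5 of its 7 mm (value of joint lug3 above 0.005 m), for 0.05 s.
8. the closed fingertips pass low over the rim half way between lugs number 4 and 5 (TCP within 18 mm of that point along the tin x and y, tips under 40 mm above the lid) (x of the grasp point in the frame of tin between -0.039 and -0.003 m and y of the grasp point in the frame of tin between -0.0827 and -0.0467 m and z of the grasp point in the frame of tin below 0.2 m), for 0.02 s.
9. lug number 5 (counter-clockwise from the one before) is pressed down, at least 5 of its 7 mm (value of joint lug4 above 0.005 m), for 0.05 s.
At the end, for the whole second after the job is handed in: All five lugs are pressed down at least 5 of their 7 mm; the tin stands upright and at rest within 20 mm of where it was, and every bystander is within 20 mm of where it was (value of joint each of lug0, lug1, lug2, lug3, lug4 above 0.005 m and distance of each of tin, jar_amber, can_small, sanding_block, scraper, paint_brush, tin_opener, mixing_cup from where it was at the start of the episode below 0.02 m and angle between tin's own z axis and vertical below 0.05 rad and linear speed of tin below 0.01 m/s); the robot touches nothing.
It fails at once if the wet dab is touched (contact force between any of the fingers, the arm and dab above 0.05 N).
It fails at once if the tin is shifted by more than 20 mm or lifted (distance of tin from where it was at the start of the episode above 0.02 m or height (world z) of tin above 0.012 m).
It fails at once if the tin is pushed harder than 45 N (contact force between the fingers and tin above 45 N).
It fails at once if a bystander is moved more than 20 mm (distance of any of jar_amber, can_small, sanding_block, scraper, paint_brush, tin_opener, mixing_cup from where it was at the start of the episode above 0.02 m).
It also fails if it takes over 64 s, if anything falls off the work surface, if the arm or the gripper's body presses on something with over 40 N, if the wrist force passes 120 N, or if a joint passes its speed limit or range.

### The arm

A 6-joint arm with a two-finger parallel gripper is mounted at the origin on the work surface. World frame = base frame: x ahead of the robot, y to its left, z up, the work surface at z = 0. Lengths are in m, angles in rad, forces in N, time in s.
With the tool pointing down it reaches from about 0.35 to 0.775 m from the base axis. Payload 7.3 kg.
Tool frame: the origin (TCP) lies between the finger pads, 19 mm behind the fingertips; this is the grasp point; z points along the fingers, y is the line along which they close (so a half turn about z gives the same grasp; the last joint's range is limited). The gripper opens to 92 mm and grips with 3 to 60 N. Pads are 19 mm wide; open, the fingers measure 130 mm over their backs; the gripper's body (75 mm by 190 mm) begins 47 mm behind the grasp point.
Start: joints at [1.139, 0.342, 1.524, -0, 1.275, -0.146], TCP at [0.148, 0.504, 0.246] pointing down, gripper open.
Joint ranges: [-2.53, 2.53], [-0.77, 2.02], [0.04, 2.7], [-1, 4.14], [0.28, 2.66], [-3.11, 3.11]. Speed limits (rad/s): [2.57, 2.57, 3.14, 3.14, 3.14, 3.14].

### API

Orientations are given as [roll, pitch, yaw] about the fixed x, y, z axes, in that order (R = Rz(yaw) Ry(pitch) Rx(roll)).
In Python, from cell import * gives the robot as it stands.
- The arm moves only by the tool arm_command, never from a script. Its arguments are lists of equal length, an entry for each row: "xyz": the shift along the world's x, y, z in mm, a list of three; "spin": the turn about the world's z in degrees. In form: {"xyz": [[tx, ty, tz], ...], "spin": [spin, ...]}. A call has 1 to 20 rows; each row shifts and turns the commanded pose from where the row before left it; what a row does not reach is not made up. A row lasts 1/10 s, in which the tool goes at most 50 mm and 8.59 degrees, less where a joint would pass 70% of its speed; a pose out of reach is approached as far as the arm can. A call with a gripper value outside its range is refused whole. "jaw" is the opening, from -1 (shut) to 1 (fully open), set as the call begins (left out, the last holds). The fingers move at their own pace and stop on an object; "squeeze" is the grip in N (left out, the last holds). Time passes only in rows, so rows that do not move let the fingers close. It gives the time, the measured TCP pose, the force, the opening and the grip force at its end, in the units of the state.
- observe(): the state, without advancing time (a new reading comes with each control period).
- read_camera(name): name is "side" or "top"; returns a dict with "img" (420x560x3 uint8, red, green, blue), "depth" (420x560 float32, m along the optical axis (not along the pixel's ray), 0 where there is no reading), "fx", "fy", "cx", "cy" (pixels), "world_from_camera" (4x4, takes a point from camera to world coordinates). Camera axes: x right, y up, looking along -z (the intrinsics and any distortion apply to the point x, -y, -z); pixel columns grow to the right and rows downward; lengths in m; the calibration is good to about 2 mm. A picture is of the moment at which its call begins.
- hand_in(): hands the job in; it is judged then, once.
The state is a dict: "time": time; "qpos": joint angles; "qvel": joint speeds; "joint_efforts": joint torques, N m; "tool_pos": TCP position; "tool_rot": TCP orientation; "contact_force": force on the tool from outside, world axes, zero at the start; "torque": the same for the moment, N m; "opening": finger opening in m; "grip_force": force on a finger pad.
Only numpy, scipy, OpenCV 4.12 (cv2) and the standard library are available. Lean on these libraries where they do the work, as an engineer would, in place of code of your own. Each camera call takes 0.05 s, during which the arm holds its last target. There are 200 camera calls.

## Working session

There is one attempt and no reset: what is moved stays moved. The work goes in short steps, Python scripts to look and compute and a tool call to move; the robot and the scene stay as the last step left them, time stands still between calls to the robot, and variables do not carry over. Pictures are saved under pics/ and viewed, at most 10 in all, crops included, and the job is handed in when it is done.

Besides the shell and the picture viewer there is one more tool, called after "Emit:" by a JSON object that holds its "api" and its "payload", one argument or row to a line. arm_command: Moves the arm, as the interface text tells. Its arguments: {"type":"object","properties":{"xyz":{"type":"array","items":{"type":"array","items":{"type":"number"}}},"spin":{"type":"array","items":{"type":"number"}},"jaw":{"type":"number"},"squeeze":{"type":"number"}},"required":["xyz","spin"]}

```bash
mkdir -p pics
cat > h.py <<'E'
from cell import *
import numpy as np, cv2
def px(c,u,v,d=None):
    d=c["depth"][int(round(v)),int(round(u))] if d is None else d
    p=np.array([(u-c["cx"])/c["fx"]*d,-(v-c["cy"])/c["fy"]*d,-d,1])
    return (c["world_from_camera"]@p)[:3]
def cloud(c):
    v,u=np.mgrid[:420,:560];d=c["depth"]
    P=np.stack([(u-c["cx"])/c["fx"]*d,-(v-c["cy"])/c["fy"]*d,-d,np.ones_like(d)],-1)
    return (P@np.array(c["world_from_camera"]).T)[...,:3]
E
python3 - <<'E'
from h import *
import pickle
for n in("top","side"):
    c=read_camera(n);pickle.dump(c,open(n+".pkl","wb"))
    cv2.imwrite(f"pics/{n}0.png",c["img"][...,::-1])
    print(n,c.keys(),c["fx"],np.round(c["world_from_camera"],3))
    P=cloud(c);m=(c["depth"]>0)&(P[...,2]>.13)&(P[...,2]<.165)
    q=P[m];print(len(q),q.min(0),q.max(0),np.median(q,0))
s=observe();print(s)
E
```

```text
top dict_keys(['img', 'depth', 'fx', 'fy', 'cx', 'cy', 'world_from_camera']) 460.38965692149776 [[ 0.014  0.984 -0.176  0.323]
 [-1.     0.01  -0.028 -0.041]
 [-0.026  0.177  0.984  1.37 ]
 [ 0.     0.     0.     1.   ]]
4007 [ 0.02225488 -0.73426288  0.13000066] [0.91236502 0.72129543 0.16493404] [0.58675054 0.03620331 0.14555419]
side dict_keys(['img', 'depth', 'fx', 'fy', 'cx', 'cy', 'world_from_camera']) 380.0017800707869 [[ 0.794  0.444 -0.416  0.09 ]
 [-0.608  0.585 -0.536 -0.576]
 [ 0.005  0.679  0.734  0.882]
 [ 0.     0.     0.     1.   ]]
5171 [-0.06810704 -0.44122066  0.13000735] [2.34942178 1.20998772 0.16499567] [0.57349638 0.06929028 0.14499943]
{'time': 0.1, 'qpos': array([ 1.13898851e+00,  3.42616256e-01,  1.52491131e+00, -2.68628876e-05,
        1.27540319e+00, -1.45999430e-01]), 'qvel': array([-0.00084919, -0.00071891, -0.00159854, -0.00066242,  0.00186352,
       -0.00152381]), 'joint_efforts': array([ 2.12741172e-03, -4.32007670e+01, -2.44693440e+01,  7.21182232e-02,
        5.26067102e-02, -1.01691769e-04]), 'tool_pos': array([0.14785856, 0.50339857, 0.24493709]), 'tool_rot': array([-3.14026504e+00, -1.69253964e-04,  2.85579199e+00]), 'contact_force': array([ 0.06462054, -0.96762808, -0.052216  ]), 'torque': array([ 0.03440972, -0.03861556, -0.02481341]), 'grip_force': 0.0, 'opening': 0.09203748980471656}
```

View pics/top0.png

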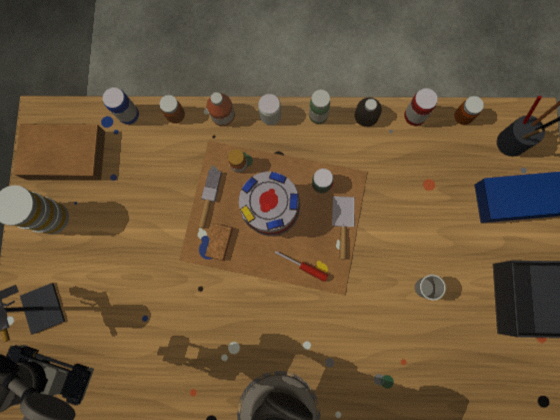

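View pics/side0.png

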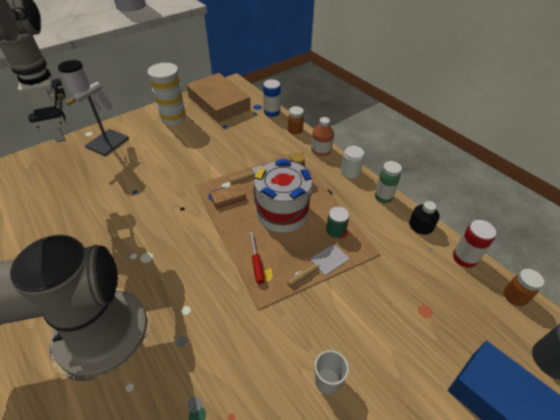

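Run:
```python
from h import *
import pickle
for n,ctr in(("top",(269,202)),("side",(283,180))):
    c=pickle.load(open(n+".pkl","rb"));P=cloud(c);p0=px(c,*ctr)
    h=cv2.cvtColor(c["img"],cv2.COLOR_RGB2HSV)
    near=(np.hypot(P[...,0]-p0[0],P[...,1]-p0[1])<.1)&(P[...,2]>.125)&(P[...,2]<.175)
    print(n,p0,near.sum())
    q=P[near];xy=q[:,:2].astype(np.float32)
    print("enc",cv2.minEnclosingCircle(xy),"lid z",np.median(q[:,2]))
    for nm,lo,hi in(("yel",(20,120,90),(35,255,255)),("blue",(105,120,60),(130,255,255)),("red",(0,150,80),(8,255,255))):
        m=(cv2.inRange(h,lo,hi)>0)&near
        k,l,st,ce=cv2.connectedComponentsWithStats(m.astype(np.uint8))
        for i in range(1,k):
            if st[i,4]>15:
                w=P[l==i];r=w.mean(0);print(nm,st[i,4],np.round(ce[i],1),np.round(r,4),"z95",np.percentile(w[:,2],95).round(4))
    v,u=np.nonzero(near);img=c["img"][v.min()-8:v.max()+8,u.min()-8:u.max()+8]
    cv2.imwrite(f"pics/{n}c.png",cv2.resize(img,None,fx=6,fy=6,interpolation=cv2.INTER_CUBIC)[:600,:800,::-1]);print(u.min()-8,v.min()-8)
```

```text
top [0.57544452 0.0289058  0.14565805] 2768
enc ((0.5809950232505798, 0.03247526288032532), 0.08446970582008362) lid z 0.14634921200371065
yel 107 [247.  213.2] [0.5427 0.0871 0.1533] z95 0.1589
blue 89 [277.1 176.8] [0.6439 0.0077 0.1539] z95 0.1587
blue 88 [248.6 184.5] [0.6217 0.0847 0.1545] z95 0.159
blue 95 [293.3 201.1] [ 0.5767 -0.037   0.1538] z95 0.1586
blue 95 [274.4 223.6] [0.5147 0.0128 0.1548] z95 0.1604
red 295 [268.2 200.3] [0.5801 0.0312 0.1468] z95 0.1506
231 164
side [0.57657752 0.02638926 0.14670879] 2062
enc ((0.5809415578842163, 0.030310900881886482), 0.08402793854475021) lid z 0.14505000956823416
yel 71 [259.6 173.2] [0.5371 0.0834 0.1527] z95 0.1577
blue 67 [282.8 161.9] [0.6194 0.0823 0.1524] z95 0.1575
blue 56 [305.8 173.7] [0.64   0.0029 0.1527] z95 0.1569
blue 79 [268.6 191.8] [0.5133 0.0086 0.1526] z95 0.157
blue 81 [296.9 192.2] [ 0.5733 -0.0386  0.1525] z95 0.1576
red 177 [282.5 179. ] [0.5784 0.0311 0.1459] z95 0.1484
246 151
```

View pics/topc.png

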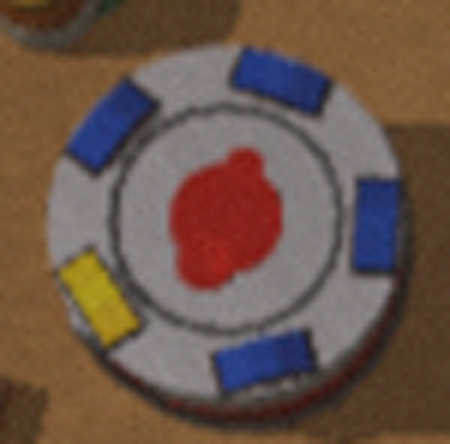

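Emit:
{"api": "arm_command", "payload": {
  "xyz": [
    [24, -26, 0],
    [24, -26, 0],
    [24, -26, 0],
    [24, -26, 0],
    [24, -26, 0],
    [24, -26, 0],
    [24, -26, 0],
    [24, -26, 0],
    [24, -26, 0],
    [24, -26, 0],
    [24, -26, 0],
    [24, -26, 0],
    [24, -26, 0],
    [24, -26, 0],
    [24, -26, 0],
    [24, -26, 0],
    [8, -2, -10],
    [0, 0, -20],
    [0, 0, -20],
    [0, 0, 0]
  ],
  "spin": [0, 0, 0, 0, 0, 0, 0, 0, 0, 0, 0, 0, 0, 0, 0, 0, 0, 0, 0, 0],
  "jaw": -1,
  "squeeze": 5
}}

```text
time: 2.1
tool_pos: [0.5379, 0.0862, 0.1924]
tool_rot: [-3.14, -0.007, 2.856]
contact_force: [0.3, 0.4, 0.4]
opening: 0.0003
grip_force: 0.0
```

Run:
```python
from h import *
c=read_camera("side")
cv2.imwrite("pics/s1.png",cv2.resize(c["img"][80:240,190:390],None,fx=3.7,fy=3.7,interpolation=cv2.INTER_CUBIC)[...,::-1])
print(observe()["tool_pos"])
```

```text
[0.53878903 0.08621584 0.19415446]
```

View pics/s1.png

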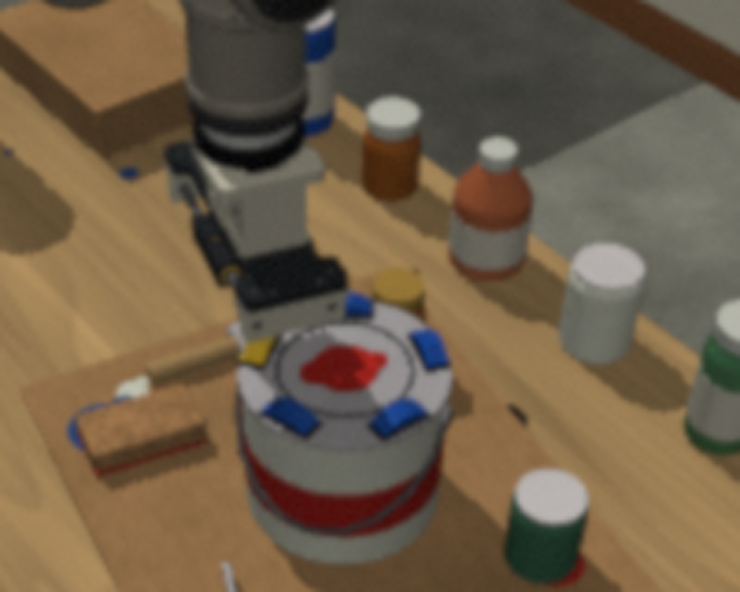

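Emit:
{"api": "arm_command", "payload": {
  "xyz": [
    [0, 0, -8],
    [0, 0, -6],
    [0, 0, -4],
    [0, 0, -3],
    [0, 0, -2],
    [0, 0, 0],
    [0, 0, 0]
  ],
  "spin": [0, 0, 0, 0, 0, 0, 0]
}}

```text
time: 2.85
tool_pos: [0.5401, 0.0857, 0.1726]
tool_rot: [3.141, 0.0, 2.856]
contact_force: [0.4, 0.3, 0.2]
opening: 0.0006
grip_force: 0.0
```

Emit:
{"api": "arm_command", "payload": {
  "xyz": [
    [0, 0, -1],
    [0, 0, 0],
    [0, 0, 0]
  ],
  "spin": [0, 0, 0]
}}

```text
time: 3.15
tool_pos: [0.5401, 0.0857, 0.1718]
tool_rot: [3.141, 0.001, 2.856]
contact_force: [-0.7, -0.1, 3.0]
opening: 0.0005
grip_force: 1.1
```

Emit:
{"api": "arm_command", "payload": {
  "xyz": [
    [0, 0, -1],
    [0, 0, 0],
    [0, 0, 0]
  ],
  "spin": [0, 0, 0]
}}

```text
time: 3.45
tool_pos: [0.5401, 0.0857, 0.1706]
tool_rot: [3.141, 0.0, 2.856]
contact_force: [-0.4, -0.7, 2.8]
opening: 0.0001
grip_force: 1.2
```

Emit:
{"api": "arm_command", "payload": {
  "xyz": [
    [0, 0, -1],
    [0, 0, 0],
    [0, 0, -1],
    [0, 0, 0]
  ],
  "spin": [0, 0, 0, 0]
}}

```text
time: 3.85
tool_pos: [0.5401, 0.0857, 0.1685]
tool_rot: [3.141, 0.0, 2.856]
contact_force: [0.9, 0.3, 1.6]
opening: 0.0004
grip_force: 0.9
```

Emit:
{"api": "arm_command", "payload": {
  "xyz": [
    [0, 0, -1],
    [0, 0, 0],
    [0, 0, 0]
  ],
  "spin": [0, 0, 0]
}}

```text
time: 4.15
tool_pos: [0.5402, 0.0857, 0.168]
tool_rot: [3.141, 0.001, 2.856]
contact_force: [-0.6, -0.6, 6.0]
opening: 0.0002
grip_force: 2.9
```

Emit:
{"api": "arm_command", "payload": {
  "xyz": [
    [0, 0, -1],
    [0, 0, 0],
    [0, 0, 0]
  ],
  "spin": [0, 0, 0]
}}

```text
time: 4.45
tool_pos: [0.5402, 0.0857, 0.1679]
tool_rot: [3.141, 0.001, 2.856]
contact_force: [-2.5, -0.9, 11.2]
opening: 0.0004
grip_force: 5.9
```

Emit:
{"api": "arm_command", "payload": {
  "xyz": [
    [0, 0, 6],
    [0, 0, 6],
    [-8, -7, 0],
    [-8, -7, 0],
    [-5, -9, 0],
    [-5, -10, 0],
    [-2, -10, 0],
    [-2, -11, 0],
    [1, -11, 0],
    [2, -10, 0],
    [0, 0, 0],
    [0, 0, -3],
    [0, 0, -3],
    [0, 0, -2],
    [0, 0, -2],
    [0, 0, -2],
    [0, 0, 0],
    [0, 0, 0]
  ],
  "spin": [0, 0, 0, 0, 0, 0, 0, 0, 0, 0, 0, 0, 0, 0, 0, 0, 0, 0]
}}

```text
time: 6.25
tool_pos: [0.5134, 0.0108, 0.1679]
tool_rot: [3.141, 0.002, 2.856]
contact_force: [-3.2, -1.9, 12.0]
opening: 0.0004
grip_force: 6.3
```

Emit:
{"api": "arm_command", "payload": {
  "xyz": [
    [0, 0, 6],
    [0, 0, 6],
    [4, -10, 0],
    [5, -10, 0],
    [7, -8, 0],
    [7, -7, 0],
    [9, -5, 0],
    [10, -5, 0],
    [10, -3, 0],
    [11, -2, 0],
    [0, 0, 0],
    [0, 0, -3],
    [0, 0, -3],
    [0, 0, -2],
    [0, 0, -2],
    [0, 0, -2],
    [0, 0, 0],
    [0, 0, 0]
  ],
  "spin": [0, 0, 0, 0, 0, 0, 0, 0, 0, 0, 0, 0, 0, 0, 0, 0, 0, 0]
}}

```text
time: 8.05
tool_pos: [0.576, -0.0391, 0.1679]
tool_rot: [3.141, 0.001, 2.856]
contact_force: [-2.2, 0.5, 10.2]
opening: 0.0005
grip_force: 5.3
```

Emit:
{"api": "arm_command", "payload": {
  "xyz": [
    [0, 0, 6],
    [0, 0, 6],
    [11, 1, 0],
    [10, 2, 0],
    [10, 4, 0],
    [9, 5, 0],
    [8, 7, 0],
    [8, 8, 0],
    [6, 9, 0],
    [4, 9, 0],
    [0, 0, 0],
    [0, 0, -3],
    [0, 0, -3],
    [0, 0, -2],
    [0, 0, -2],
    [0, 0, -2],
    [0, 0, 0],
    [0, 0, 0]
  ],
  "spin": [0, 0, 0, 0, 0, 0, 0, 0, 0, 0, 0, 0, 0, 0, 0, 0, 0, 0]
}}

```text
time: 9.85
tool_pos: [0.642, 0.0057, 0.1679]
tool_rot: [3.141, 0.001, 2.856]
contact_force: [-2.7, 2.5, 9.6]
opening: 0.0005
grip_force: 4.8
```

Emit:
{"api": "arm_command", "payload": {
  "xyz": [
    [0, 0, 6],
    [0, 0, 6],
    [3, 10, 0],
    [1, 11, 0],
    [-1, 10, 0],
    [-2, 11, 0],
    [-4, 10, 0],
    [-5, 10, 0],
    [-7, 8, 0],
    [-7, 7, 0],
    [0, 0, 0],
    [0, 0, -3],
    [0, 0, -3],
    [0, 0, -2],
    [0, 0, -2],
    [0, 0, -2],
    [0, 0, 0],
    [0, 0, 0]
  ],
  "spin": [0, 0, 0, 0, 0, 0, 0, 0, 0, 0, 0, 0, 0, 0, 0, 0, 0, 0]
}}

```text
time: 11.65
tool_pos: [0.6203, 0.0825, 0.168]
tool_rot: [3.141, 0.002, 2.856]
contact_force: [-3.7, 0.9, 10.4]
opening: 0.0004
grip_force: 5.1
```

Emit:
{"api": "arm_command", "payload": {
  "xyz": [
    [0, 0, 6],
    [0, 0, 10],
    [0, 0, 25],
    [0, 0, 30],
    [0, 0, 30],
    [0, 40, 0],
    [0, 40, 0],
    [0, 40, 0],
    [0, 40, 0],
    [0, 0, 0],
    [0, 0, 0],
    [0, 0, 0]
  ],
  "spin": [0, 0, 0, 0, 0, 0, 0, 0, 0, 0, 0, 0]
}}

```text
time: 12.85
tool_pos: [0.6202, 0.2417, 0.2676]
tool_rot: [-3.141, 0.0, 2.855]
contact_force: [0.2, -0.3, 0.4]
opening: 0.0009
grip_force: 0.0
```

Run:
```python
from h import *
c=read_camera("side");P=cloud(c)
cv2.imwrite("pics/s2.png",cv2.resize(c["img"][80:240,190:390],None,fx=3.7,fy=3.7,interpolation=cv2.INTER_CUBIC)[...,::-1])
h=cv2.cvtColor(c["img"],cv2.COLOR_RGB2HSV)
near=(np.hypot(P[...,0]-.578,P[...,1]-.029)<.1)&(P[...,2]>.125)&(P[...,2]<.175)
m=((cv2.inRange(h,(20,120,90),(35,255,255))|cv2.inRange(h,(105,120,60),(130,255,255)))>0)&near
k,l,st,ce=cv2.connectedComponentsWithStats(m.astype(np.uint8))
for i in range(1,k):
    if st[i,4]>15: w=P[l==i];print(np.round(w.mean(0),4),np.percentile(w[:,2],95))
s=observe();print(s["tool_pos"],s["contact_force"])
```

```text
[0.6202 0.0825 0.1485] 0.15170991749124643
[0.5398 0.0858 0.1475] 0.1512019544573611
[0.6408 0.0047 0.1478] 0.15097084195946472
[0.5135 0.0109 0.1479] 0.15113194379310937
[ 0.5737 -0.0377  0.1478] 0.15066446824843766
[0.62026228 0.24138035 0.26765141] [ 0.0599336   0.07344604 -0.44495532]
```

View pics/s2.png

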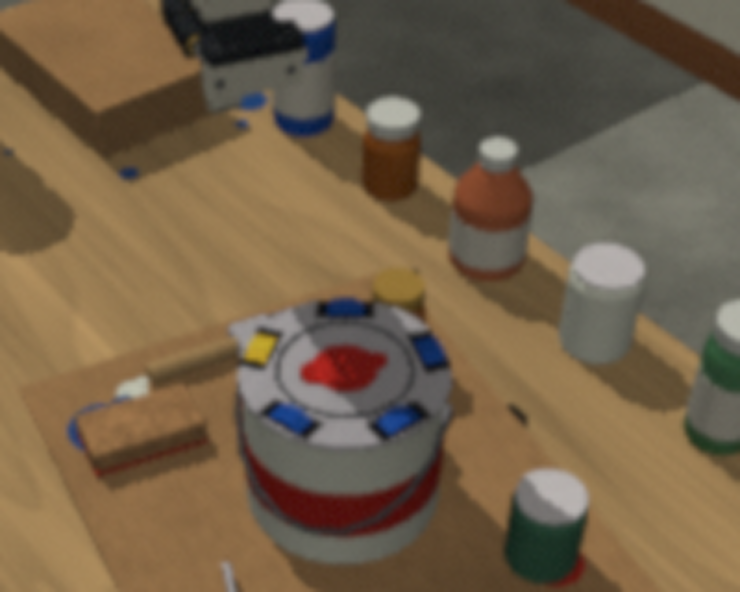

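All five lugs are down, the tin hasn't moved and the dab is intact (about (345,368) in the crop).

```bash
python3 -c "
from cell import *
print(hand_in())"
```

```text
the job is handed in; nothing more can be done
None
```

I pressed all five lugs fully down, in order and counter-clockwise from the yellow one; between lugs the fingertips were lifted about 16 mm above the lid rather than slid along it. The last picture shows the tin in place and the dab untouched; the job is handed in, but no verdict came back.

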